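# Swing a strip blank into a drill jig

### The arm

A 6-joint arm with a two-finger parallel gripper is mounted at the origin on a cart in front of the work surface, level with it; the furniture and walls round the work are solid. World frame = base frame: x ahead of the robot, y to its left, z up, the work surface at z = 0. Lengths are in m, angles in degrees, forces in N, time in s.
With the tool pointing down it reaches from about 0.35 to 0.875 m from the base axis. Payload 4.2 kg.
Tool frame: the origin (TCP) lies midway between the tips of the shut fingers; the grasp point (between the pads) lies 19 mm behind it; z points along the fingers, y is the line along which they close (so a half turn about z gives the same grasp; the last joint's range is limited). The gripper opens to 87 mm and grips with 3 to 60 N. Pads are 19 mm wide; open, the fingers measure 117 mm over their backs; the gripper's body (75 mm by 190 mm) begins 51 mm behind the grasp point.
Start: joints at [-49.469, 22.042, 0.453, 0, -68.411, -14.817], TCP at [0.271, -0.563, 0.223] pointing down, gripper open.
Joint ranges: [-179.83, 179.83], [-69.29, 118.12], [-61.27, 80.66], [-181.25, 117.63], [-171.15, -9.14], [-177.46, 177.46]. Speed limits (degrees/s): [159.86, 159.86, 180, 180, 180, 180].

### API

Orientations are given as a 3x3 rotation matrix whose columns are the frame's x, y, z axes.
In Python, from station import r, cams gives the robot as it stands.
- The arm moves only by the tool play_rows, never from a script. Its argument "commands" is text: rows parted by semicolons, each of 6 numbers parted by spaces: the shift along the world's x, y, z normalised to -1 to 1, where 1 is 30 mm, then the turn, a rotation vector about the world's x, y, z normalised to -1 to 1, where 1 is 0.15 rad. A call has 1 to 20 rows; each row shifts and turns the commanded pose from where the row before left it; what a row does not reach is not made up. A row lasts 1/10 s, in which the tool goes at most 50 mm and 8.59 degrees, less where a joint would pass 70% of its speed; a pose out of reach is approached as far as the arm can. A call with a number of a shift or a turn outside -1 to 1 is refused whole. A call with a gripper value outside its range is refused whole. "grip" is the finger opening in mm, from 0 to 87, set as the call begins (left out, the last holds). The fingers move at their own pace and stop on an object; the grip force is fixed at half the most. Time passes only in rows, so rows that do not move let the fingers close. It gives the time, the measured TCP pose, the force, the opening and the grip force at its end, in the units of the state.
- r.sense(): the state, without advancing time (a new reading comes with each control period).
- cams.capture(name): name is "side" or "top" or "wrist"; returns (picture, depth): 420x560x3 uint8, blue, green, red; 420x560 float32, m along the optical axis (not along the pixel's ray), 0 where there is no reading.
- cams.camera_info(name): a dict with "mtx" (3x3 intrinsics, pixels), "R" (3x3) and "t" (3): a world point X has camera coordinates R X + t. Camera axes: x right, y down, z forward; pixel columns grow to the right and rows downward; lengths in m; the calibration is good to about 2 mm. A picture is of the moment at which its call begins: read the wrist's pose just before it. camera_info takes no time and is no camera call; for the wrist camera it gives the pose at the moment of the call.
- r.finish_job(): hands the job in; it is judged then, once.
The state is a dict: "time_s": time; "joints": joint angles; "joint_velocities": joint speeds; "effort": joint torques, N m; "tcp_pos": TCP position; "ee_rot": TCP orientation; "wrist_force": force on the tool from outside, world axes, zero at the start; "moment": the same for the moment, N m; "gripper_width": opening from 0.0 (shut) to 1.0 (fully open); "gripper_force": force on a finger pad.
Only numpy, scipy, OpenCV 4.12 (cv2) and the standard library are available. Lean on these libraries where they do the work, as an engineer would, in place of code of your own. Each camera call takes 0.05 s, during which the arm holds its last target. There are 200 camera calls.

### The job

Load the flat steel strip into the drill jig: drop its end hole over the locating pin with the strip lying flat and swung out clear of the black bush plate, then push its free end round about the pin, under the bush plate and past the latch, firmly home against the sprung end stop so that the latch catches behind it and holds it there under spring pressure when you let go. The end stop was reset by hand for this batch and its place is not known, so feel for it, and never push the strip against the jig with more than about 15 N. Leave the display module, the hand terminal and the screwdriver where they lie.

Things in the scene. Friction and masses are not known exactly. Their poses are not given: they have to be found in the camera images.
- strip: Loose flat bright-steel strip, 230 x 30 x 8 mm, about 0.36 to 0.53 kg, oiled, flat on the bench at the start. A 12.5 mm through hole near one end. Origin: on the hole's axis at the underside. x runs along the strip from the hole to the free end (strip from x = -15 to +215 mm, balance point at x = 100 mm), y across it (+-15 mm), z up.
- strip_hole (a point): Centre of the strip's hole at the underside (the strip's origin).
- jig: Drill jig fixed to the bench: grey base plate, top 12 mm above the bench, from x = -35 to 290 and y = -130 to 70 mm in its own frame. Origin: at bench height under the locating pin; x points from the pin to the end stop, z up. The finished strip lies along x (yaw within 0.09 rad of 0 in the jig's frame); it is put on swung out to the -y side (yaw -0.6 to -0.85 rad) and then pushed towards +y.
- pin_seat (a point): On the locating pin's axis at the top of the boss (14 mm radius, 20 mm above the bench) that carries the strip: the strip's origin lies here when it is on. The pin is 11 mm in diameter, straight to 31 mm above the bench, then tapers to a blunt nose at 42 mm.
- rest_rail (a point): Middle of the top of the steel rest rail that carries the strip's outer half: 20 mm above the bench, 14 mm wide, 150 mm long, from (137, 25) to (81, -114) mm in the jig's frame. Outside it, 145 to 180 mm from the pin, the strip's -y side is clear down to the base plate: push there. At 165 mm the latch catches at 8 to 11 N; then the solid face stops the strip: a push of 13 to 16 N is home.
- bush (a point): Top of the steel drill bush in the black bush plate that bridges the strip's path: plate x = 79 to 115, y = -16 to 60 mm in the jig's frame, underside 30 mm, bush top 43 mm above the bench. The strip (top at 28 mm) swings in under it and cannot be put in there from above.
- stop_mid (a point): Middle of the solid face of the dark stop block (14 mm wide, top 37 mm) at mid setting: x = 198, y = 16.5 mm in the jig's frame. The point is fixed to the jig; the real end stop (block, latch and the slab under them, x = 190 to 276 mm, top 20 mm) is set anywhere up to 16 mm either way along the jig's y, unmeasured. A brass spring plunger (5 N, 7.6 N fully in) stands 6.5 mm out of the face.
- latch_box (a point): Centre of the top (40 mm high) of the blue latch housing at mid setting (fixed to the jig): x = 223 to 261, y = -53 to -10 mm in the jig's frame, pull knob to x = 282. Its brass spring bolt (2 N) reaches 7 mm into the strip end's path, gives way over a slope from strip yaw about -0.25 (2 to 5 N at the fingers), and snaps out behind the strip once the plunger is pressed in by 2 to 5 of its 6.5 mm.
- display_module: Bystander: octagonal black display module, 80 mm across, 20 mm high, lying on the bench; origin under its centre.
- terminal: Bystander: black slab hand terminal, 150 x 73 x 9 mm, lying on the bench; origin under its centre.
- screwdriver: Bystander: screwdriver with a yellow handle, 194 mm long, 24 mm thick, lying on the bench; origin under its centre.

How it is judged (in metres and radians):
On the way:
1. the strip's hole is down over the locating pin, the strip flat on boss and rail, still swung out on the open side (horizontal distance between strip_hole and pin_seat below 0.003 m and z of strip_hole in the frame of pin_seat below 0.003 m and angle between strip's own z axis and vertical below 0.05 rad and angle between the x axis of strip and the x axis of jig, either way round above 0.38 rad), for 0.2 s.
At the end, for the whole second after the job is handed in: The strip lies flat on the jig (0.05 rad), its hole down over the locating pin (within 3 mm), along the jig's x within 0.1 rad, caught by the latch: the springs hold it with contact forces on the jig that total over 13.4 N (15 to 19 when caught, under 12.5 if not). It is at rest and released (horizontal distance between strip_hole and pin_seat below 0.003 m and z of strip_hole in the frame of pin_seat below 0.003 m and angle between strip's own z axis and vertical below 0.05 rad and angle between the x axis of strip and the x axis of jig, either way round below 0.1 rad and linear speed of strip below 0.02 m/s and contact force between strip and jig above 13.4 N); the robot touches nothing.
It fails at once if the strip pressed against the jig (pin, plunger, stop block, latch, rests: all contact forces added up, the weight of 4 N included) with more than 36 N in all (a push of 15 N gives 20 to 30) (contact force between strip and jig above 36 N).
It fails at once if a bystander (display module, hand terminal or screwdriver) moved by more than 15 mm (distance of any of display_module, terminal, screwdriver from where it was at the start of the episode above 0.015 m).
It also fails if it takes over 59 s, if anything falls off the work surface, if the arm or the gripper's body presses on something with over 40 N, if the wrist force passes 120 N, or if a joint passes its speed limit or range.

## Working session

There is one attempt and no reset: what is moved stays moved. The work goes in short steps, Python scripts to look and compute and a tool call to move; the robot and the scene stay as the last step left them, time stands still between calls to the robot, and variables do not carry over. Pictures are saved under pics/ and viewed, at most 10 in all, crops included, and the job is handed in when it is done.

Besides the shell and the picture viewer there is one more tool, called after "Call:" as name(argument=value, ...) on one line, values as JSON. play_rows: Moves the arm, as the interface text tells. Scaled input: -1 to 1 covers 30 mm each way for a shift and 0.15 rad each way for a turn. Its arguments: {"type":"object","properties":{"commands":{"type":"string"},"grip":{"type":"number"}},"required":["commands"]}

```bash
mkdir -p pics; ls; python3 - <<'E'
from station import r,cams
import cv2,numpy as np
s=r.sense();print(s)
for n in("top","side"):
    i,d=cams.capture(n);cv2.imwrite(f"pics/{n}0.png",i);np.save(f"pics/{n}0.npy",d)
    print(n,cams.camera_info(n))
E
```

```text
pics
{'time_s': 0.0, 'joints': array([-4.94694822e+01,  2.20905949e+01,  3.80670902e-01, -2.63869401e-02,
       -6.84096679e+01, -1.48179976e+01]), 'joint_velocities': array([-0.03034039, -0.03016224,  0.03062882, -0.09913484,  0.01174388,
        0.02979459]), 'effort': array([ 1.65483259e-03, -3.90668464e+01,  1.87405068e+01,  4.21975493e+00,
        1.09650294e-02, -1.89566877e-04]), 'tcp_pos': array([ 0.27093073, -0.56257701,  0.22147416]), 'ee_rot': array([[-9.01055879e-01, -4.33701788e-01, -1.03091726e-03],
       [-4.33702996e-01,  9.01053957e-01,  1.86470765e-03],
       [ 1.20185036e-04,  2.12731769e-03, -9.99997730e-01]]), 'wrist_force': array([0.52264279, 0.53823618, 0.17685903]), 'moment': array([-0.04172219, -0.04763485,  0.00634473]), 'gripper_force': 0.0, 'gripper_width': 0.998445282198132}
top {'mtx': array([[428.79223755,   0.        , 280.48018169],
       [  0.        , 428.79223755, 209.4253152 ],
       [  0.        ,   0.        ,   1.        ]]), 'R': array([[-4.08480860e-04, -9.99680474e-01,  2.52741389e-02],
       [-9.97924009e-01, -1.22018076e-03, -6.43908681e-02],
       [ 6.44011326e-02, -2.52479724e-02, -9.97604648e-01]]), 't': array([0.12287911, 0.50879348, 1.14817054])}
side {'mtx': array([[529.66069693,   0.        , 276.91205488],
       [  0.        , 529.66069693, 213.30309825],
       [  0.        ,   0.        ,   1.        ]]), 'R': array([[-0.8555366 , -0.51759108,  0.01251405],
       [-0.45476474,  0.73969713, -0.49602135],
       [ 0.24747962, -0.43005537, -0.86822014]]), 't': array([0.50571994, 0.15986101, 1.6416471 ])}
```

View pics/top0.png

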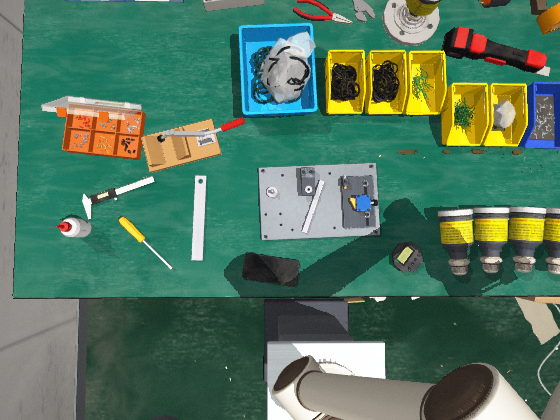

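View pics/side0.png

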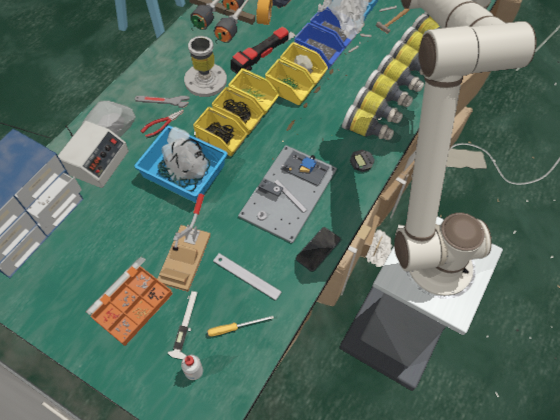

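The top view shows the strip at about (199,218) with its hole near (201,181), and the jig with its pin near (272,191) and latch near (362,203). The side view agrees with this.

```bash
python3 - <<'E'
import cv2
i=cv2.imread("pics/top0.png")
c=i[150:275,180:390]
cv2.imwrite("pics/crop.png",cv2.resize(c,None,fx=3.8,fy=3.8,interpolation=cv2.INTER_CUBIC))
E
```

```text
(no output)
```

View pics/crop.png

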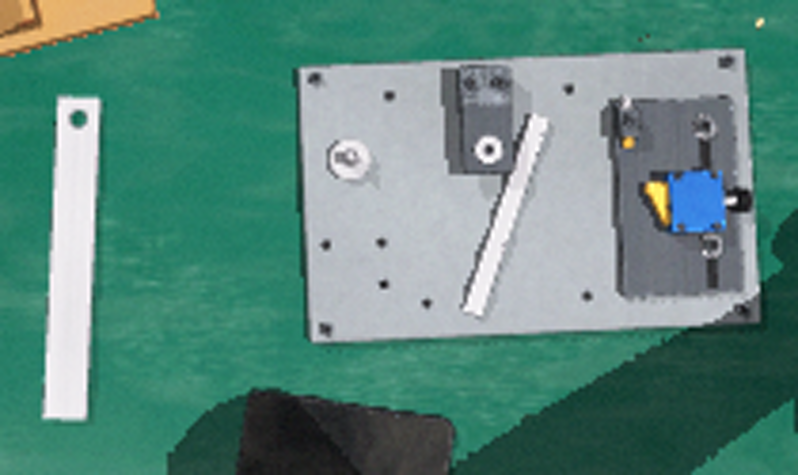

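The enlarged crop shows the strip's hole at (78,118), its corners at (57,97), (101,99), (88,419) and (43,418), the pin at (346,157) and the bush at (488,149). The plate corners are at (298,68), (745,50), (762,320) and (310,341).

```bash
cat > h.py <<'E'
import numpy as np
from scipy.optimize import least_squares
def ray(ci,u,v,z):
    d=ci["R"].T@np.linalg.solve(ci["mtx"],[u,v,1.]); c=-ci["R"].T@ci["t"]
    return c+d*(z-c[2])/d[2]
def fit(W,L):  # planar pose of local pts L -> W
    W=np.array(W)[:,:2];L=np.array(L)/1000.
    f=lambda p:((L@np.array([[np.cos(p[2]),np.sin(p[2])],[-np.sin(p[2]),np.cos(p[2])]])+p[:2])-W).ravel()
    a=np.arctan2(*(W[1]-W[0])[::-1])-np.arctan2(*(L[1]-L[0])[::-1])
    s=least_squares(f,[*W[0],a]);return s.x,s.fun.reshape(-1,2)*1000
E
python3 - <<'E'
from h import *
from station import r,cams
ci=cams.camera_info("top")
P=lambda u,v,z:ray(ci,180+(u+.5)/3.8-.5,150+(v+.5)/3.8-.5,z)
print("strip",*fit([P(78,118,.008)]+[P(*q,.008) for q in((57,97),(101,99),(88,419),(43,418))],[(0,0),(-15,-15),(-15,15),(215,15),(215,-15)]))
print("jig",*fit([P(346,157,.042),P(488,149,.043)]+[P(*q,.012) for q in((298,68),(745,50),(762,320),(310,341))]+[P(538,114,.02),P(474,314,.02)],
 [(0,0),(97,0),(-35,70),(290,70),(290,-130),(-35,-130),(137,25),(81,-114)]))
for n,q in(("plunger",(628,142,.028)),("latchbox",(696,201,.04)),("bolt tip",(648,183,.028))):print(n,P(*q))
E
```

```text
strip [0.58742037 0.34191851 3.11163917] [[-0.04204277 -0.08440041]
 [ 0.26916655 -0.72854733]
 [ 0.71542392  0.76543464]
 [-0.54034132  0.91673068]
 [-0.40220638 -0.86921759]]
jig [ 0.55690709  0.14713245 -1.52245935] [[ 0.79332591 -2.63399035]
 [-0.2676135  -0.18993473]
 [ 1.55160426  1.20235753]
 [ 2.89755038  0.14725312]
 [-1.51422099 -0.14323194]
 [-2.37021195  0.64728491]
 [-1.22635644 -0.90161664]
 [ 0.13592233  1.8718781 ]]
plunger [ 0.56880289 -0.05064244  0.028     ]
latchbox [ 0.5258419  -0.09606003  0.04      ]
bolt tip [ 0.53957587 -0.06460192  0.028     ]
```

Call:
play_rows(commands="0 1 0.1 0 0 -0.16;0.2 1 0.1 0 0 -0.16;0.4 1 0 0 0 -0.16;0.4 1 0 0 0 -0.16;0.4 1 0 0 0 -0.16;0.4 1 0 0 0 -0.16;0.4 1 0 0 0 -0.16;0.4 1 0 0 0 -0.16;0.4 1 0 0 0 -0.16;0.4 1 0 0 0 -0.16;0.4 1 0 0 0 -0.16;0.4 1 0 0 0 -0.16;0.4 1 0 0 0 -0.16;0.4 1 0 0 0 -0.16;0.4 1 0 0 0 -0.16;0.4 1 0 0 0 -0.16;0.4 1 0 0 0 -0.16;0.4 1 0 0 0 -0.16;0.4 1 0 0 0 -0.16;0.4 1 0 0 0 -0.16", grip=87)

```text
time_s: 2.1
tcp_pos: [0.4932, 0.0382, 0.2282]
ee_rot: [[-0.999, 0.032, -0.001], [0.032, 0.999, -0.0], [0.001, -0.0, -1.0]]
wrist_force: [-0.0, -0.1, 0.3]
gripper_width: 1.002
gripper_force: 0.0
```

Call:
play_rows(commands="0.3 1 0 0 0 0;0.3 1 0 0 0 0;0 0.5 0 0 0 0;0 0 0 0 0 0;0 0 0 0 0 0;0 0 0 0 0 0")

```text
time_s: 2.7
tcp_pos: [0.5107, 0.111, 0.2285]
ee_rot: [[-0.999, 0.032, -0.0], [0.032, 0.999, -0.0], [0.0, -0.0, -1.0]]
wrist_force: [0.7, 0.7, -0.3]
gripper_width: 0.997
gripper_force: 0.0
```

```bash
python3 - <<'E'
from station import r,cams
from h import *
import cv2,pickle
s=r.sense();ci=cams.camera_info("wrist");i,d=cams.capture("wrist")
pickle.dump((s,ci,i,d),open("w1.pkl","wb"));cv2.imwrite("pics/w1.png",i)
print(s["tcp_pos"],s["ee_rot"],-ci["R"].T@ci["t"],ci)
E
```

```text
[0.51072427 0.11095274 0.22853927] [[-9.99484951e-01  3.20880282e-02 -4.37514808e-04]
 [ 3.20881432e-02  9.99485010e-01 -2.58544262e-04]
 [ 4.28993316e-04 -2.72450137e-04 -9.99999871e-01]] [0.43993612 0.11216261 0.38951485] {'mtx': array([[353.87942364,   0.        , 278.79615521],
       [  0.        , 353.87942364, 208.737981  ],
       [  0.        ,   0.        ,   1.        ]]), 'R': array([[ 3.34351445e-02,  9.99440694e-01, -6.23950869e-04],
       [ 9.66058296e-01, -3.21583573e-02,  2.56314668e-01],
       [ 2.56151244e-01, -9.17269085e-03, -9.66593194e-01]]), 't': array([-0.12656617, -0.52123535,  0.26484105])}
```

View pics/w1.png

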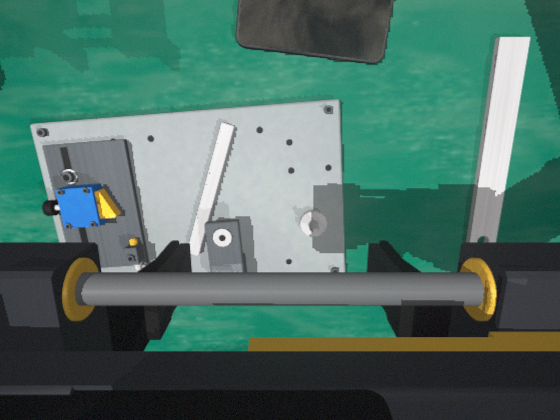

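The wrist view shows the pin near (310,224), the bush at (222,238), plate corners at (341,101) and (31,124), and the blue latch at about (78,207). I'll enlarge it around the jig.

```bash
python3 - <<'E'
import cv2
i=cv2.imread("pics/w1.png")
a=cv2.resize(i[195:265,190:350],None,fx=5,fy=5,interpolation=cv2.INTER_CUBIC)
b=cv2.resize(i[195:245,390:550],None,fx=5,fy=5,interpolation=cv2.INTER_CUBIC)
cv2.imwrite("pics/w1c.png",cv2.vconcat([a,b]))
E
```

```text
(no output)
```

View pics/w1c.png

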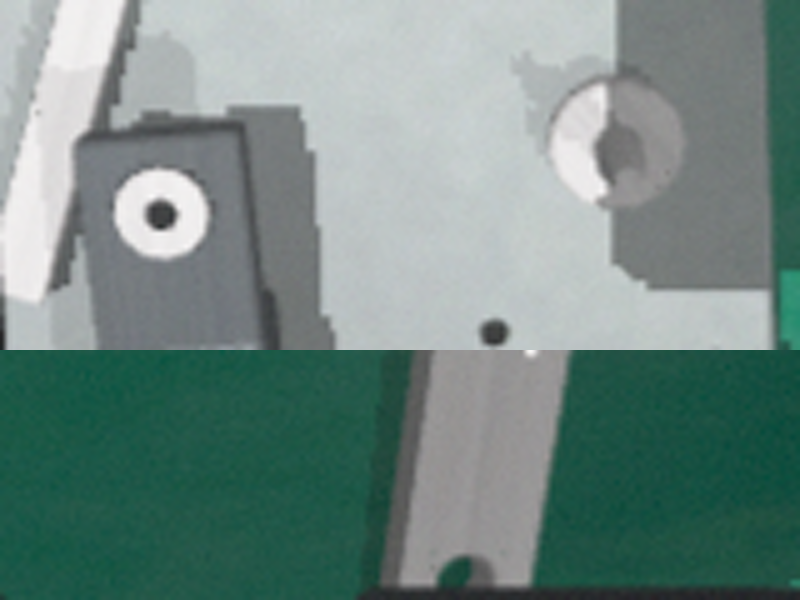

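Crop: the boss circle is centred at (616,141) and the bush at (161,214). The strip's edges and the upper part of its hole, with the rim around u=467 and the top at v=555, are just visible.

```bash
python3 - <<'E'
import pickle
from h import *
s,ci,i,d=pickle.load(open("w1.pkl","rb"))
P=lambda u,v,z:ray(ci,190+(u+.5)/5-.5,195+(v+.5)/5-.5,z)
Q=lambda u,v,z:ray(ci,u,v,z)
b=P(616,141,.02);print("boss",b,"edges",P(546,141,.02),P(686,141,.02),P(616,72,.02),P(616,210,.02))
print("bush",P(161,214,.043),"nose",P(622,155,.042),P(620,150,.042))
print("jig",*fit([b,P(161,214,.043),Q(341,101,.012),Q(31,124,.012)],[(0,0),(97,0),(-35,-130),(290,-130)]))
S=lambda u,v:ray(ci,390+(u+.5)/5-.5,195+(v-350+.5)/5-.5,.008)
print("strip edges",S(429,350),S(570,350),S(400,587),S(533,587),"holetop",S(467,555),Q(498,38,.008),Q(530,38,.008))
E
```

```text
boss [0.55496745 0.1452267  0.02      ] edges [0.55445939 0.1299518  0.02      ] [0.55547549 0.1605008  0.02      ] [0.53937409 0.14536421 0.02      ] [0.57089016 0.14508627 0.02      ]
bush [0.56048511 0.04886798 0.043     ] nose [0.55117279 0.14446548 0.042     ] [0.55008156 0.14406306 0.042     ]
jig [ 0.55753935  0.14661229 -1.53132766] [[ 2.57189538  1.38559068]
 [ 0.88169824  0.81984843]
 [-2.08218445  0.58825277]
 [-1.37140916 -2.79369187]]
strip edges [0.53212754 0.32586867 0.008     ] [0.53316304 0.35695101 0.008     ] [0.58762392 0.32528142 0.008     ] [0.58863349 0.35566819 0.008     ] holetop [0.58037252 0.33970605 0.008     ] [0.37373978 0.33094122 0.008     ] [0.37480076 0.36254229 0.008     ]
```

Call:
play_rows(commands="-0.03 0.39 -0.2 0 0 1;-0.03 0.39 -0.2 0 0 1;-0.03 0.39 -0.2 0 0 1;-0.03 0.39 -0.2 0 0 1;-0.03 0.39 -0.2 0 0 1;-0.03 0.39 -0.2 0 0 1;-0.03 0.39 -0.2 0 0 1;-0.03 0.39 -0.2 0 0 1;-0.03 0.39 -0.2 0 0 1;-0.03 0.39 -0.2 0 0 1;-0.03 0.39 -0.2 0 0 1;-0.03 0.39 -0.2 0 0 1;-0.03 0.39 -0.2 0 0 1;-0.03 0.39 -0.2 0 0 1;-0.03 0.39 -0.2 0 0 1;-0.03 0.39 -0.2 0 0 1;-0.03 0.39 -0.2 0 0 1;-0.03 0.39 -0.2 0 0 1;-0.03 0.39 -0.2 0 0 1;-0.03 0.39 -0.2 0 0 1")

```text
time_s: 4.75
tcp_pos: [0.4935, 0.3454, 0.1086]
ee_rot: [[0.986, -0.167, 0.0], [-0.167, -0.986, 0.0], [0.0, -0.0, -1.0]]
wrist_force: [0.5, -0.8, -0.5]
gripper_width: 0.996
gripper_force: 0.0
```

Call:
play_rows(commands="0 0 -0.5 0 0 0.95;0 0 -0.5 0 0 0;0 0 -0.5 0 0 0;0 0 0 0 0 0;0 0 0 0 0 0")

```text
time_s: 5.25
tcp_pos: [0.4936, 0.3454, 0.0639]
ee_rot: [[1.0, -0.031, 0.0], [-0.031, -1.0, -0.0], [0.0, 0.0, -1.0]]
wrist_force: [0.8, -0.0, 0.4]
gripper_width: 1.002
gripper_force: 0.0
```

```bash
python3 - <<'E'
from station import r,cams
import cv2,pickle
s=r.sense();ci=cams.camera_info("wrist");i,d=cams.capture("wrist")
pickle.dump((s,ci,i,d),open("w2.pkl","wb"));cv2.imwrite("pics/w2.png",i)
print(s["tcp_pos"],s["ee_rot"],s["joints"])
E
```

```text
[0.49362409 0.34536616 0.06387252] [[ 9.99521925e-01 -3.09173010e-02  2.05394686e-04]
 [-3.09172447e-02 -9.99521911e-01 -2.71451703e-04]
 [ 2.13689043e-04  2.64971691e-04 -9.99999942e-01]] [ 5.03706315e+01  2.86490762e+01 -1.40530451e+01  2.58302752e-02
 -4.73023543e+01  3.78401398e+01]
```

View pics/w2.png

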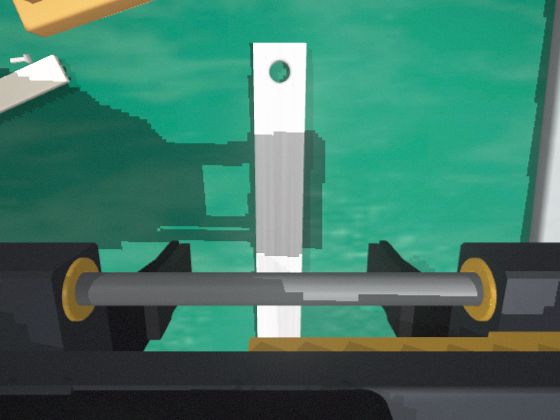

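The strip is centred under the open fingers and square to them, with its hole at (279,70). Next I descend and grip.

Call:
play_rows(commands="0 0 -0.6 0 0 0;0 0 -0.6 0 0 0;0 0 -0.5 0 0 0;0 0 -0.25 0 0 0;0 0 -0.1 0 0 0;0 0 0 0 0 0;0 0 0 0 0 0")

```text
time_s: 6.0
tcp_pos: [0.4937, 0.3464, 0.003]
ee_rot: [[1.0, -0.03, 0.001], [-0.03, -1.0, 0.001], [0.001, -0.001, -1.0]]
wrist_force: [0.0, 0.2, 0.1]
gripper_width: 1.003
gripper_force: 0.0
```

Call:
play_rows(commands="0 0 0 0 0 0;0 0 0 0 0 0;0 0 0 0 0 0;0 0 0 0 0 0;0 0 0 0 0 0;0 0 0 0 0 0;0 0 0 0 0 0;0 0 0 0 0 0", grip=0)

```text
time_s: 6.8
tcp_pos: [0.4932, 0.3459, 0.002]
ee_rot: [[1.0, -0.03, -0.0], [-0.03, -1.0, -0.0], [-0.0, 0.0, -1.0]]
wrist_force: [0.3, 0.4, -0.2]
gripper_width: 0.358
gripper_force: 0.3
```

Call:
play_rows(commands="0 0 0 0 0 0;0 0 0 0 0 0;0 0 0.3 0 0 0;0 0 0.7 0 0 0;0 0 0.8 0 0 0;0 0 0.6 0 0 0;0 0 0.2 0 0 0;0 0 0 0 0 0")

```text
time_s: 7.6
tcp_pos: [0.4932, 0.3461, 0.0807]
ee_rot: [[1.0, -0.031, 0.001], [-0.031, -1.0, 0.001], [0.001, -0.001, -1.0]]
wrist_force: [0.4, 0.2, -4.8]
gripper_width: 0.341
gripper_force: 30.0
```

Call:
play_rows(commands="0 -0.3 0 0 0 0.2;0 -0.6 0 0 0 0.4;0 -0.6 0 0 0 0.4;0 -0.6 0 0 0 0.4;0 -0.6 0 0 0 0.4;0 -0.6 0 0 0 0.4;0 -0.6 0 0 0 0.4;0 -0.6 0 0 0 0.4;0 -0.6 0 0 0 0.4;0 -0.6 0 0 0 0.4;0 -0.6 0 0 0 0.4;0 -0.6 0 0 0 0.4;0 -0.6 0 0 0 0.4;0 -0.6 0 0 0 0.4;0 -0.6 0 0 0 0.4;0 -0.3 0 0 0 0.2;0 0 0 0 0 0;0 0 0 0 0 0;0 0 0 0 0 0;0 0 0 0 0 0")

```text
time_s: 9.6
tcp_pos: [0.4932, 0.0765, 0.0798]
ee_rot: [[0.645, 0.764, -0.0], [0.764, -0.645, -0.0], [-0.0, -0.0, -1.0]]
wrist_force: [0.5, 0.6, -3.8]
gripper_width: 0.339
gripper_force: 30.0
```

```bash
python3 - <<'E'
from station import r,cams
import cv2,pickle
s=r.sense();ci=cams.camera_info("wrist");i,d=cams.capture("wrist")
pickle.dump((s,ci,i,d),open("w3.pkl","wb"))
c=cv2.resize(i[0:240,150:470],None,fx=2.5,fy=2.5,interpolation=cv2.INTER_CUBIC);cv2.imwrite("pics/w3.png",c)
print(s["tcp_pos"],s["ee_rot"],s["wrist_force"],s["moment"],s["gripper_width"],s["gripper_force"])
E
```

```text
[0.49315146 0.07645706 0.0798456 ] [[ 6.44730206e-01  7.64410170e-01 -2.31810544e-04]
 [ 7.64410189e-01 -6.44730225e-01 -8.87678672e-06]
 [-1.56240770e-04 -1.71475209e-04 -9.99999973e-01]] [ 0.5447003   0.58462243 -3.83326428] [-0.05097921  0.08823913 -0.01763783] 0.339248761284622 29.998034834861755
```

View pics/w3.png

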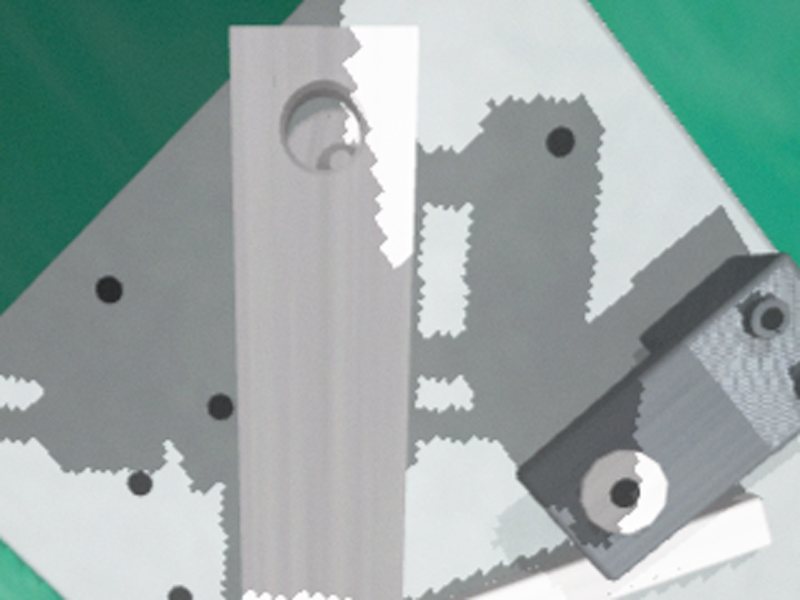

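Through the strip's hole (rim centre about (324,127) in the crop) I can see the pin's nose at about (343,160). I'll compute the offset between them.

```bash
python3 - <<'E'
import pickle
from h import *
s,ci,i,d=pickle.load(open("w3.pkl","rb"))
P=lambda u,v,z:ray(ci,150+(u+.5)/2.5-.5,(v+.5)/2.5-.5,z)
h=P(324,127,.086);R=s["ee_rot"]
print(h,"width check",P(280,127,.086)-P(368,127,.086),np.linalg.norm(P(280,127,.086)-P(368,127,.086)))
print("in tool",R.T@(h-s["tcp_pos"]))
for q in((343,160),(343,165)):
  n=P(*q,.042);print("nose",n,n-h)
print("bush",P(624,493,.043))
print("depth",np.median(d[40:60,270:276]),"rim est",d[90,250])
print("strip edges at top", P(229,27,.086),P(419,27,.086),P(240,590,.086),P(404,590,.086))
E
```

```text
[0.55370289 0.14783434 0.086     ] width check [-0.01087151  0.00919278  0.        ] 0.014237167475496866
in tool [ 0.0935999   0.00026598 -0.00616907]
nose [0.55726807 0.14577499 0.042     ] [ 0.00356518 -0.00205935 -0.044     ]
nose [0.55664009 0.14502345 0.042     ] [ 0.0029372  -0.00281089 -0.044     ]
bush [0.56068481 0.04941632 0.043     ]
depth 0.20630905 rim est 0.14749111
strip edges at top [0.55167789 0.16862749 0.086     ] [0.5745368  0.14929909 0.086     ] [0.4907908  0.09742905 0.086     ] [0.51392715 0.07786134 0.086     ]
```

Call:
play_rows(commands="0.1 -0.08 -0.3 0 0 0;0 0 -0.4 0 0 0;0 0 -0.3 0 0 0;0 0 0 0 0 0;0 0 0 0 0 0;0 0 0 0 0 0")

```text
time_s: 10.25
tcp_pos: [0.4967, 0.0737, 0.0504]
ee_rot: [[0.645, 0.764, 0.001], [0.764, -0.645, 0.0], [0.001, 0.001, -1.0]]
wrist_force: [0.8, 0.1, -4.1]
gripper_width: 0.337
gripper_force: 30.0
```

```bash
python3 - <<'E'
from station import r,cams
import cv2,pickle
s=r.sense();ci=cams.camera_info("wrist");i,d=cams.capture("wrist")
pickle.dump((s,ci,i,d),open("w4.pkl","wb"))
c=cv2.resize(i[20:100,240:320],None,fx=7,fy=7,interpolation=cv2.INTER_CUBIC);cv2.imwrite("pics/w4.png",c)
print(s["tcp_pos"],s["wrist_force"])
E
```

```text
[0.49667401 0.07369235 0.05041753] [ 0.84739928  0.06317386 -4.05093679]
```

View pics/w4.png

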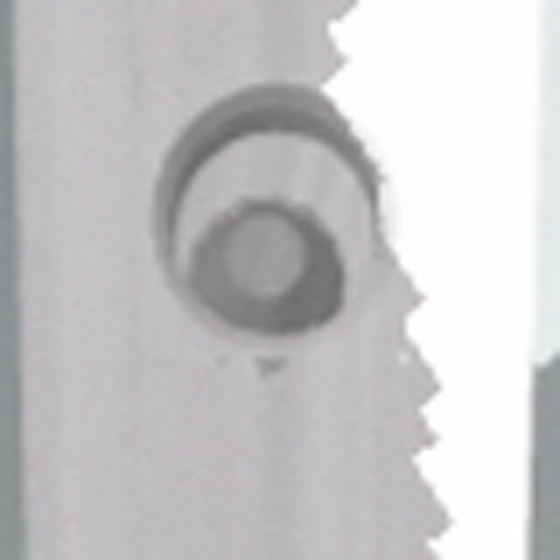

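Enlarged view: the hole rim is centred at about (267,211) and the flat pin nose is centred at (266,257).

```bash
python3 - <<'E'
import pickle
from h import *
s,ci,i,d=pickle.load(open("w4.pkl","rb"))
P=lambda u,v,z:ray(ci,240+(u+.5)/7-.5,20+(v+.5)/7-.5,z)
zt=s["tcp_pos"][2]-.002+.008;R=s["ee_rot"]
h=P(267,211,zt);n=P(266,257,.042)
print("hole",h,"tool",R.T@(h-s["tcp_pos"]),"diam",np.linalg.norm(P(153,211,zt)-P(380,211,zt)),np.linalg.norm(P(267,83,zt)-P(267,338,zt)))
print("bottom rim", P(272,128,zt-.008),P(272,338,zt-.008), P(172,230,zt-.008),P(378,230,zt-.008))
print("nose",n,"delta",n-h,"tool",R.T@(n-h))
print("mid strip", R.T@((P(15,257,zt)+P(530,257,zt))/2-s["tcp_pos"]), np.linalg.norm(P(15,257,zt)-P(530,257,zt)))
E
```

```text
hole [0.5569303  0.14573519 0.05641753] tool [ 0.09392432 -0.00040445 -0.00592028] diam 0.013127989798576163 0.013633939640525857
bottom rim [0.56099391 0.15008972 0.04841753] [0.55333253 0.14103906 0.04841753] [0.55265926 0.14967371 0.04841753] [0.56224246 0.14156819 0.04841753]
nose [0.55665032 0.1455494  0.042     ] delta [-0.00027998 -0.00018579 -0.01441753] tool [-0.00033482 -0.00010212  0.0144172 ]
mid strip [ 9.14537684e-02 -8.88705025e-05 -5.92221085e-03] 0.02991536526443758
```

Call:
play_rows(commands="-0.01 -0.01 -0.2 0 0 0;0 0 -0.2 0 0 0;0 0 -0.2 0 0 0;0 0 0 0 0 0;0 0 0 0 0 0")

```text
time_s: 10.8
tcp_pos: [0.4961, 0.0734, 0.0319]
ee_rot: [[0.645, 0.764, 0.0], [0.764, -0.645, -0.0], [-0.0, 0.0, -1.0]]
wrist_force: [0.1, 1.5, -4.1]
gripper_width: 0.338
gripper_force: 30.0
```

Call:
play_rows(commands="0 0 -0.1 0 0 0;0 0 -0.1 0 0 0;0 0 0 0 0 0;0 0 0 0 0 0")

```text
time_s: 11.2
tcp_pos: [0.4961, 0.0734, 0.026]
ee_rot: [[0.645, 0.764, 0.0], [0.764, -0.645, 0.0], [0.0, 0.0, -1.0]]
wrist_force: [0.5, 0.9, -4.0]
gripper_width: 0.341
gripper_force: 30.0
```

Going down freely, with no contact force. I'll continue until it rests on the boss.

Call:
play_rows(commands="0 0 -0.08 0 0 0;0 0 -0.03 0 0 0;0 0 0 0 0 0;0 0 0 0 0 0")

```text
time_s: 11.6
tcp_pos: [0.4961, 0.0734, 0.0228]
ee_rot: [[0.645, 0.764, 0.001], [0.764, -0.645, 0.0], [0.001, 0.0, -1.0]]
wrist_force: [1.6, 2.9, -4.6]
gripper_width: 0.336
gripper_force: 30.0
```

Call:
play_rows(commands="0 0 -0.02 0 0 0;0 0 0 0 0 0;0 0 0 0 0 0")

```text
time_s: 11.9
tcp_pos: [0.4962, 0.0734, 0.0223]
ee_rot: [[0.645, 0.764, 0.001], [0.764, -0.645, 0.0], [0.001, 0.0, -1.0]]
wrist_force: [1.1, 2.4, -3.5]
gripper_width: 0.339
gripper_force: 30.0
```

Call:
play_rows(commands="0.01 0.015 -0.02 0 0 0;0 0 0 0 0 0;0 0 0 0 0 0")

```text
time_s: 12.2
tcp_pos: [0.4962, 0.0735, 0.0219]
ee_rot: [[0.645, 0.764, -0.0], [0.764, -0.645, -0.0], [-0.0, 0.0, -1.0]]
wrist_force: [-0.6, 0.9, 2.2]
gripper_width: 0.334
gripper_force: 30.0
```

Call:
play_rows(commands="0 0 0 0 0 0;0 0 0 0 0 0;0 0 0 0 0 0;0 0 0 0 0 0;0 0 0.3 0 0 0;0 0 0.8 0 0 0;0 0 0.8 0 0 0;0 0 0.5 0 0 0;0 0 0 0 0 0;0 0 0 0 0 0", grip=50)

```text
time_s: 13.2
tcp_pos: [0.496, 0.0737, 0.0938]
ee_rot: [[0.645, 0.764, 0.0], [0.764, -0.645, 0.001], [0.001, -0.0, -1.0]]
wrist_force: [-0.2, -0.3, 0.0]
gripper_width: 0.572
gripper_force: 0.0
```

```bash
python3 - <<'E'
from station import r,cams
import cv2,pickle
s=r.sense();ci=cams.camera_info("wrist");i,d=cams.capture("wrist")
pickle.dump((s,ci,i,d),open("w5.pkl","wb"))
c=cv2.resize(i[0:340,50:510],None,fx=1.7,fy=1.7,interpolation=cv2.INTER_CUBIC);cv2.imwrite("pics/w5.png",c)
print(s["tcp_pos"],s["wrist_force"],s["joints"])
E
```

```text
[0.4959871  0.07365323 0.09378709] [-0.18688711 -0.34578245  0.03742467] [ 2.70200386e+01  1.81331345e+01 -2.66546626e+01 -2.26195005e-02
 -4.51781057e+01  1.12807595e+02]
```

View pics/w5.png

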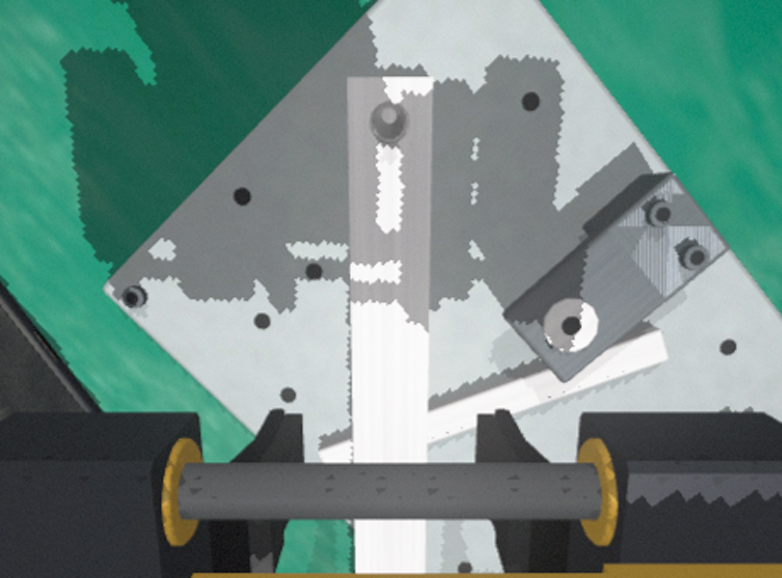

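Wrist view: the pin stands up through the hole at (389,120), with the strip flat and its outer half over the rail. I'll shut the fingers, turn the wrist half round (joint 6 range) and move to the pushing side.

Call:
play_rows(commands="-0.125 -0.05 0 0 0 -1;-0.125 -0.05 0 0 0 -1;-0.125 -0.05 0 0 0 -1;-0.125 -0.05 0 0 0 -1;-0.125 -0.05 0 0 0 -1;-0.125 -0.05 0 0 0 -1;-0.125 -0.05 0 0 0 -1;-0.125 -0.05 0 0 0 -1;-0.125 -0.05 0 0 0 -1;-0.125 -0.05 0 0 0 -1;-0.125 -0.05 0 0 0 -1;-0.125 -0.05 0 0 0 -1;-0.125 -0.05 0 0 0 -1;-0.125 -0.05 0 0 0 -1;-0.125 -0.05 0 0 0 -1;-0.125 -0.05 0 0 0 -1;-0.125 -0.05 0 0 0 -1;-0.125 -0.05 0 0 0 -1;-0.125 -0.05 0 0 0 -1;-0.125 -0.05 0 0 0 -1", grip=0)

```text
time_s: 15.25
tcp_pos: [0.4203, 0.0432, 0.0925]
ee_rot: [[-0.536, -0.844, -0.002], [-0.844, 0.536, -0.001], [0.002, 0.001, -1.0]]
wrist_force: [-0.2, 0.2, 0.7]
gripper_width: 0.008
gripper_force: 0.0
```

Call:
play_rows(commands="0 0 -0.3 0 0 -0.94;0 0 0 0 0 0;0 0 0 0 0 0;0 0 0 0 0 0")

```text
time_s: 15.65
tcp_pos: [0.4212, 0.0437, 0.0844]
ee_rot: [[-0.643, -0.766, -0.0], [-0.766, 0.643, -0.0], [0.0, 0.0, -1.0]]
wrist_force: [-0.7, -0.1, -0.4]
gripper_width: 0.004
gripper_force: 0.0
```

```bash
python3 - <<'E'
from station import r,cams
import cv2,pickle
s=r.sense();ci=cams.camera_info("wrist");i,d=cams.capture("wrist")
pickle.dump((s,ci,i,d),open("w6.pkl","wb"))
cv2.imwrite("pics/w6.png",i)
print(s["tcp_pos"],s["ee_rot"],s["joints"])
E
```

```text
[0.42124166 0.04367798 0.0844401 ] [[-6.43003247e-01 -7.65863352e-01 -3.87796417e-04]
 [-7.65863306e-01  6.43003354e-01 -2.88150761e-04]
 [ 4.70038505e-04  1.11717171e-04 -9.99999883e-01]] [ 2.80914736e+01  1.22257387e+01 -3.74961968e+01  6.34195781e-03
 -4.03054404e+01 -6.81124481e+01]
```

View pics/w6.png

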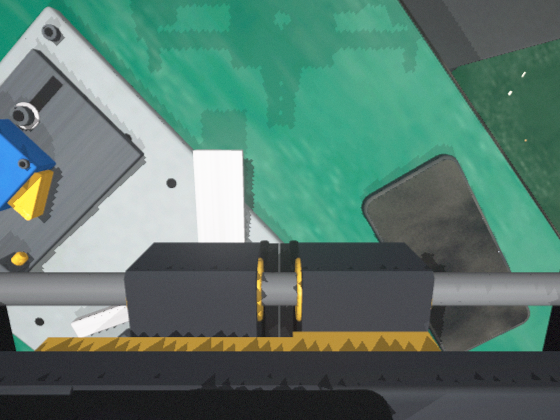

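This view (the last allowed) shows the shut fingers at about (280,290), clear to the right of the strip's free end (193–243, 150). The terminal corner is at (365,205), and the fingertips will pass above its 9 mm height. Descending.

Call:
play_rows(commands="0 0 -0.5 0 0 0;0 0 -0.5 0 0 0;0 0 -0.5 0 0 0;0 0 -0.4 0 0 0;0 0 -0.25 0 0 0;0 0 -0.1 0 0 0;0 0 0 0 0 0;0 0 0 0 0 0")

```text
time_s: 16.5
tcp_pos: [0.4216, 0.0439, 0.0175]
ee_rot: [[-0.644, -0.765, 0.001], [-0.765, 0.644, 0.0], [-0.001, -0.0, -1.0]]
wrist_force: [-0.8, -0.4, 0.2]
gripper_width: 0.006
gripper_force: 0.0
```

```bash
cat > arc.py <<'E'
import numpy as np,sys
pin=np.array([.5567,.1454]);jy=-1.528
def tcp(th,off):
    a=th+jy;u=np.array([np.cos(a),np.sin(a)]);n=np.array([-u[1],u[0]]);return pin+.165*u-off/1000*n
def theta(p,off=30): # inverse: yaw of strip for finger at p
    d=np.array(p[:2])-pin;return np.arctan2(d[1],d[0])-jy+np.arcsin(off/1000/np.hypot(*d)),np.hypot(*d)
def rows(ths,offs,p0=None):
    P=[tcp(t,o) for t,o in zip(ths,offs)]
    if p0 is not None:P[0]=np.array(p0)
    return [(*np.round((b-a)/.03,2),round((t2-t1)/.15,2)) for a,b,t1,t2 in zip(P,P[1:],ths,ths[1:])]
E
python3 - <<'E'
from arc import *
p=[.4216,.0439]
print(tcp(-.745,38),theta(p,38))
ths=[-.745,-.745,-.745]+list(np.linspace(-.72,-.30,13));offs=[38,34]+[30]*14
for q in rows(ths,offs,p):print(f"{q[0]} {q[1]} 0 0 0 {q[2]}",end=";")
print(tcp(-.3,30))
E
```

```text
[0.42111625 0.04397985] (np.float64(-0.7424445945011482), np.float64(0.16898005799501906))
0.09 -0.08 0 0 0 0.0;0.1 -0.09 0 0 0 0.0;0.09 -0.11 0 0 0 0.17;0.13 -0.15 0 0 0 0.23;0.14 -0.14 0 0 0 0.23;0.14 -0.14 0 0 0 0.23;0.15 -0.13 0 0 0 0.23;0.15 -0.13 0 0 0 0.23;0.15 -0.12 0 0 0 0.23;0.16 -0.12 0 0 0 0.23;0.16 -0.11 0 0 0 0.23;0.17 -0.1 0 0 0 0.23;0.17 -0.1 0 0 0 0.23;0.17 -0.09 0 0 0 0.23;0.18 -0.09 0 0 0 0.23;[ 0.48571461 -0.00654102]
```

Call:
play_rows(commands="0.09 -0.08 0 0 0 0;0.1 -0.09 0 0 0 0;0.09 -0.11 0 0 0 0.17;0.13 -0.15 0 0 0 0.23;0.14 -0.14 0 0 0 0.23")

```text
time_s: 17.0
tcp_pos: [0.4381, 0.0263, 0.0173]
ee_rot: [[-0.569, -0.823, 0.001], [-0.823, 0.569, 0.0], [-0.001, -0.0, -1.0]]
wrist_force: [0.2, 0.2, 0.5]
gripper_width: 0.005
gripper_force: 0.3
```

Call:
play_rows(commands="0.14 -0.14 0 0 0 0.23;0.15 -0.13 0 0 0 0.23;0.15 -0.13 0 0 0 0.23;0.15 -0.12 0 0 0 0.23;0.16 -0.12 0 0 0 0.23;0 0 0 0 0 0")

```text
time_s: 17.6
tcp_pos: [0.4611, 0.0071, 0.0173]
ee_rot: [[-0.421, -0.907, 0.001], [-0.907, 0.421, 0.0], [-0.001, -0.001, -1.0]]
wrist_force: [-1.7, 0.5, 0.3]
gripper_width: 0.008
gripper_force: 0.0
```

Call:
play_rows(commands="0.16 -0.11 0 0 0 0.23;0.17 -0.1 0 0 0 0.23;0.17 -0.1 0 0 0 0.23;0.17 -0.09 0 0 0 0.23;0 0 0 0 0 0")

```text
time_s: 18.1
tcp_pos: [0.4809, -0.0047, 0.0172]
ee_rot: [[-0.292, -0.956, 0.001], [-0.956, 0.292, 0.0], [-0.0, -0.001, -1.0]]
wrist_force: [-0.6, -0.5, 0.0]
gripper_width: 0.003
gripper_force: 0.0
```

```bash
python3 - <<'E'
from arc import *
from station import r
s=r.sense();p=s["tcp_pos"][:2];print(p,[theta(p,o) for o in(26,30)],s["wrist_force"])
ths=[-.336]+list(np.arange(-.318,.11,.018))
for t,q in zip(ths[1:],rows(ths,[30]*len(ths),p)):print(round(t,3),f"{q[0]} {q[1]} 0 0 0 {q[2]}",end=";")
E
```

```text
[ 0.48085098 -0.00473683] [(np.float64(-0.35540251876080164), np.float64(0.16820862665597444)), (np.float64(-0.331285423454373), np.float64(0.16820862665597444))] [-0.55698274 -0.47692694  0.03550505]
-0.318 0.07 -0.02 0 0 0 0.12;-0.3 0.09 -0.04 0 0 0 0.12;-0.282 0.09 -0.04 0 0 0 0.12;-0.264 0.09 -0.04 0 0 0 0.12;-0.246 0.09 -0.04 0 0 0 0.12;-0.228 0.09 -0.04 0 0 0 0.12;-0.21 0.09 -0.04 0 0 0 0.12;-0.192 0.09 -0.03 0 0 0 0.12;-0.174 0.1 -0.03 0 0 0 0.12;-0.156 0.1 -0.03 0 0 0 0.12;-0.138 0.1 -0.03 0 0 0 0.12;-0.12 0.1 -0.03 0 0 0 0.12;-0.102 0.1 -0.02 0 0 0 0.12;-0.084 0.1 -0.02 0 0 0 0.12;-0.066 0.1 -0.02 0 0 0 0.12;-0.048 0.1 -0.02 0 0 0 0.12;-0.03 0.1 -0.02 0 0 0 0.12;-0.012 0.1 -0.02 0 0 0 0.12;0.006 0.1 -0.01 0 0 0 0.12;0.024 0.1 -0.01 0 0 0 0.12;0.042 0.1 -0.01 0 0 0 0.12;0.06 0.1 -0.01 0 0 0 0.12;0.078 0.1 -0.01 0 0 0 0.12;0.096 0.1 -0.01 0 0 0 0.12;
```

Call:
play_rows(commands="0.08 -0.03 0 0 0 0.12;0.09 -0.04 0 0 0 0.12;0.09 -0.04 0 0 0 0.12;0.09 -0.04 0 0 0 0.12;0 0 0 0 0 0")

```text
time_s: 18.6
tcp_pos: [0.4914, -0.0092, 0.0171]
ee_rot: [[-0.221, -0.975, 0.001], [-0.975, 0.221, 0.0], [-0.0, -0.001, -1.0]]
wrist_force: [-0.4, 0.4, -0.6]
gripper_width: 0.009
gripper_force: 0.0
```

Call:
play_rows(commands="0.09 -0.04 0 0 0 0.12;0.09 -0.04 0 0 0 0.12;0 0 0 0 0 0")

```text
time_s: 18.9
tcp_pos: [0.4967, -0.0116, 0.0171]
ee_rot: [[-0.186, -0.983, 0.001], [-0.983, 0.186, 0.0], [-0.0, -0.001, -1.0]]
wrist_force: [-0.2, 0.4, 0.2]
gripper_width: 0.007
gripper_force: 0.0
```

Call:
play_rows(commands="0.09 -0.03 0 0 0 0.12;0.09 -0.03 0 0 0 0.12;0 0 0 0 0 0")

```text
time_s: 19.2
tcp_pos: [0.5016, -0.0134, 0.0169]
ee_rot: [[-0.151, -0.989, -0.0], [-0.989, 0.151, 0.0], [0.0, 0.0, -1.0]]
wrist_force: [-1.3, 0.3, 0.2]
gripper_width: 0.005
gripper_force: 0.5
```

Call:
play_rows(commands="0.1 -0.03 0 0 0 0.12;0 0 0 0 0 0")

```text
time_s: 19.4
tcp_pos: [0.5045, -0.0144, 0.0169]
ee_rot: [[-0.133, -0.991, -0.001], [-0.991, 0.133, -0.0], [0.0, 0.001, -1.0]]
wrist_force: [-1.2, 0.0, -1.2]
gripper_width: 0.008
gripper_force: 0.7
```

Call:
play_rows(commands="0.05 -0.015 0 0 0 0.06;0.05 -0.015 0 0 0 0.06;0 0 0 0 0 0")

```text
time_s: 19.7
tcp_pos: [0.5083, -0.0152, 0.0171]
ee_rot: [[-0.115, -0.993, 0.001], [-0.993, 0.115, -0.0], [-0.0, -0.001, -1.0]]
wrist_force: [-1.6, 0.1, -0.5]
gripper_width: 0.002
gripper_force: 0.5
```

Call:
play_rows(commands="0.05 -0.015 0 0 0 0.06;0.05 -0.015 0 0 0 0.06;0 0 0 0 0 0")

```text
time_s: 20.0
tcp_pos: [0.5114, -0.016, 0.0172]
ee_rot: [[-0.097, -0.995, 0.001], [-0.995, 0.097, 0.0], [-0.0, -0.001, -1.0]]
wrist_force: [-0.6, 0.7, -0.4]
gripper_width: 0.005
gripper_force: 0.2
```

Call:
play_rows(commands="0.05 -0.01 0 0 0 0.06;0 0 0 0 0 0")

```text
time_s: 20.2
tcp_pos: [0.5126, -0.0163, 0.0172]
ee_rot: [[-0.088, -0.996, 0.001], [-0.996, 0.088, 0.0], [-0.0, -0.001, -1.0]]
wrist_force: [-1.0, 0.3, -0.6]
gripper_width: 0.004
gripper_force: 0.2
```

Call:
play_rows(commands="0.05 -0.01 0 0 0 0.06;0 0 0 0 0 0")

```text
time_s: 20.4
tcp_pos: [0.5138, -0.0166, 0.0171]
ee_rot: [[-0.079, -0.997, 0.0], [-0.997, 0.079, 0.0], [-0.0, -0.0, -1.0]]
wrist_force: [-1.5, -1.0, 0.0]
gripper_width: 0.008
gripper_force: 0.3
```

Call:
play_rows(commands="0.05 -0.01 0 0 0 0.06;0.05 -0.01 0 0 0 0.06;0 0 0 0 0 0")

```text
time_s: 20.7
tcp_pos: [0.5169, -0.0173, 0.017]
ee_rot: [[-0.061, -0.998, 0.0], [-0.998, 0.061, -0.0], [-0.0, -0.0, -1.0]]
wrist_force: [-0.8, 0.2, 0.5]
gripper_width: 0.006
gripper_force: 0.4
```

Call:
play_rows(commands="0.05 -0.01 0 0 0 0.06;0 0 0 0 0 0")

```text
time_s: 20.9
tcp_pos: [0.5183, -0.0175, 0.017]
ee_rot: [[-0.052, -0.999, 0.0], [-0.999, 0.052, -0.0], [-0.0, -0.0, -1.0]]
wrist_force: [-1.4, -0.1, 0.3]
gripper_width: 0.006
gripper_force: 0.4
```

Call:
play_rows(commands="0.05 -0.01 0 0 0 0.06;0 0 0 0 0 0")

```text
time_s: 21.1
tcp_pos: [0.5198, -0.0178, 0.017]
ee_rot: [[-0.043, -0.999, 0.0], [-0.999, 0.043, -0.0], [-0.0, -0.0, -1.0]]
wrist_force: [-1.0, 0.7, 0.5]
gripper_width: 0.004
gripper_force: 0.4
```

Call:
play_rows(commands="0.05 -0.01 0 0 0 0.06;0 0 0 0 0 0")

```text
time_s: 21.3
tcp_pos: [0.5214, -0.0181, 0.0171]
ee_rot: [[-0.034, -0.999, 0.0], [-0.999, 0.034, 0.0], [-0.0, -0.0, -1.0]]
wrist_force: [-0.3, -0.8, 0.1]
gripper_width: 0.007
gripper_force: 0.4
```

```bash
cat > look.py <<'E'
from station import r,cams
from arc import *
import cv2
def cloud(n):
    ci=cams.camera_info(n);i,d=cams.capture(n);v,u=np.nonzero(d>0);z=d[v,u]
    c=np.linalg.solve(ci["mtx"],np.stack([u*z,v*z,z]));X=(ci["R"].T@(c-ci["t"][:,None])).T
    a=jy;J=np.array([[np.cos(a),np.sin(a)],[-np.sin(a),np.cos(a)]])
    return np.c_[(X[:,:2]-pin)@J.T*1000,X[:,2]*1000],i[v,u].astype(int)
E
python3 - <<'E'
from look import *
s=r.sense();p=s["tcp_pos"]
for n in("wrist","top"):
    X,c=cloud(n);hsv=c
    blue=(c[:,0]>c[:,2]+60)&(c[:,0]>c[:,1]+20)&(X[:,0]>180)&(X[:,0]<300)&(X[:,2]>33)&(abs(X[:,1]+30)<60)
    if blue.sum()>5:print(n,"latch",blue.sum(),np.percentile(X[blue],[3,50,97],axis=0).round(1).tolist())
    m=(X[:,2]>24.5)&(X[:,2]<31.5)&(c.min(1)>110)&(X[:,0]>120)&(X[:,0]<222)&(abs(X[:,1])<90)
    print(n,"strip",m.sum())
    for x in range(120,222,8):
        k=m&(abs(X[:,0]-x)<4)
        if k.sum()>5:print(x,k.sum(),np.percentile(X[k,1],[2,50,98]).round(1))
print(theta(p,30))
E
```

```text
wrist latch 10840 [[224.1, -61.0, 37.0], [242.7, -41.8, 38.3], [259.6, -22.5, 39.5]]
wrist strip 5208
176 115 [-35.4 -28.3 -14.6]
184 1132 [-35.6 -21.1  -6.5]
192 1195 [-36.4 -21.7  -6.7]
200 1378 [-37.4 -21.   34.7]
208 1232 [-38.1 -23.5  -9.2]
216 156 [-30.2 -15.9  -9.3]
top strip 0
(np.float64(-0.07532992067803526), np.float64(0.16731314340133602))
```

The strip is at a yaw of about -0.113, and the latch is about 10 mm to the -y side of mid. So the plunger should be about 6 mm ahead and home about 11 mm ahead. I'll feel forward.

Call:
play_rows(commands="0.05 -0.005 0 0 0 0.06;0.05 -0.01 0 0 0 0.06;0 0 0 0 0 0")

```text
time_s: 21.7
tcp_pos: [0.5243, -0.0186, 0.017]
ee_rot: [[-0.016, -1.0, 0.0], [-1.0, 0.016, -0.0], [0.0, -0.0, -1.0]]
wrist_force: [-1.2, -0.8, 1.1]
gripper_width: 0.002
gripper_force: 0.5
```

Call:
play_rows(commands="0.05 -0.005 0 0 0 0.06;0 0 0 0 0 0")

```text
time_s: 21.9
tcp_pos: [0.5258, -0.0188, 0.017]
ee_rot: [[-0.007, -1.0, 0.0], [-1.0, 0.007, -0.0], [0.0, -0.0, -1.0]]
wrist_force: [-1.0, -0.1, -0.1]
gripper_width: 0.008
gripper_force: 0.5
```

Call:
play_rows(commands="0.04 -0.005 0 0 0 0.04;0 0 0 0 0 0")

```text
time_s: 22.1
tcp_pos: [0.527, -0.0189, 0.017]
ee_rot: [[-0.001, -1.0, 0.0], [-1.0, 0.001, 0.0], [-0.0, -0.0, -1.0]]
wrist_force: [-1.4, 0.0, -0.6]
gripper_width: 0.005
gripper_force: 0.5
```

Call:
play_rows(commands="0.03 0 0 0 0 0.03;0 0 0 0 0 0")

```text
time_s: 22.3
tcp_pos: [0.5274, -0.019, 0.017]
ee_rot: [[0.003, -1.0, -0.001], [-1.0, -0.003, -0.0], [0.0, 0.001, -1.0]]
wrist_force: [-2.5, -0.8, -0.1]
gripper_width: 0.005
gripper_force: 1.0
```

Call:
play_rows(commands="0.03 0 0 0 0 0;0 0 0 0 0 0")

```text
time_s: 22.5
tcp_pos: [0.5276, -0.019, 0.0168]
ee_rot: [[0.003, -1.0, -0.002], [-1.0, -0.003, -0.0], [0.0, 0.002, -1.0]]
wrist_force: [-3.8, -0.0, 2.9]
gripper_width: 0.011
gripper_force: 2.1
```

Call:
play_rows(commands="0.03 0 0 0 0 0;0 0 0 0 0 0")

```text
time_s: 22.7
tcp_pos: [0.5277, -0.0191, 0.0166]
ee_rot: [[0.002, -1.0, -0.004], [-1.0, -0.002, -0.0], [0.0, 0.004, -1.0]]
wrist_force: [-5.5, 0.6, 2.3]
gripper_width: 0.011
gripper_force: 2.9
```

Call:
play_rows(commands="0.03 0 0 0 0 0;0 0 0 0 0 0")

```text
time_s: 22.9
tcp_pos: [0.5278, -0.0192, 0.0165]
ee_rot: [[0.002, -1.0, -0.005], [-1.0, -0.002, -0.001], [0.001, 0.005, -1.0]]
wrist_force: [-7.5, 0.8, 3.3]
gripper_width: 0.007
gripper_force: 3.4
```

Call:
play_rows(commands="0.03 0 0.02 0 0 0;0 0 0 0 0 0")

```text
time_s: 23.1
tcp_pos: [0.5282, -0.0192, 0.0165]
ee_rot: [[0.002, -1.0, -0.007], [-1.0, -0.002, -0.001], [0.001, 0.007, -1.0]]
wrist_force: [-7.3, 1.4, 0.8]
gripper_width: 0.007
gripper_force: 3.4
```

Call:
play_rows(commands="0.02 0 0.01 0 0 0;0 0 0 0 0 0")

```text
time_s: 23.3
tcp_pos: [0.5284, -0.0193, 0.0166]
ee_rot: [[0.002, -1.0, -0.007], [-1.0, -0.002, -0.001], [0.001, 0.007, -1.0]]
wrist_force: [-7.5, 1.0, -0.2]
gripper_width: 0.006
gripper_force: 3.4
```

Call:
play_rows(commands="0.02 0 0 0 0 0;0 0 0 0 0 0")

```text
time_s: 23.5
tcp_pos: [0.5288, -0.0193, 0.0166]
ee_rot: [[0.002, -1.0, -0.008], [-1.0, -0.002, -0.001], [0.001, 0.008, -1.0]]
wrist_force: [-6.4, 0.6, -0.2]
gripper_width: 0.005
gripper_force: 3.6
```

Call:
play_rows(commands="0.03 0 0 0 0 0;0 0 0 0 0 0;0.03 0 0 0 0 0;0 0 0 0 0 0")

```text
time_s: 23.9
tcp_pos: [0.531, -0.0195, 0.0166]
ee_rot: [[0.002, -1.0, -0.007], [-1.0, -0.002, -0.001], [0.001, 0.007, -1.0]]
wrist_force: [-6.0, -0.0, -0.7]
gripper_width: 0.005
gripper_force: 3.0
```

Call:
play_rows(commands="0.03 0 0 0 0 0;0 0 0 0 0 0")

```text
time_s: 24.1
tcp_pos: [0.5313, -0.0196, 0.0166]
ee_rot: [[0.001, -1.0, -0.008], [-1.0, -0.001, -0.001], [0.001, 0.008, -1.0]]
wrist_force: [-7.7, 0.1, 0.4]
gripper_width: 0.006
gripper_force: 3.7
```

Call:
play_rows(commands="0.03 0 0 0 0 0;0 0 0 0 0 0")

```text
time_s: 24.3
tcp_pos: [0.5318, -0.0196, 0.0166]
ee_rot: [[0.001, -1.0, -0.009], [-1.0, -0.001, -0.001], [0.001, 0.009, -1.0]]
wrist_force: [-9.1, -0.2, 2.5]
gripper_width: 0.003
gripper_force: 4.0
```

Call:
play_rows(commands="0.02 0 0 0 0 0;0 0 0 0 0 0")

```text
time_s: 24.5
tcp_pos: [0.5322, -0.0197, 0.0166]
ee_rot: [[0.001, -1.0, -0.01], [-1.0, -0.001, -0.001], [0.001, 0.01, -1.0]]
wrist_force: [-8.3, 0.3, 1.1]
gripper_width: 0.004
gripper_force: 4.3
```

Call:
play_rows(commands="0.03 0 0 0 0 0;0 0 0 0 0 0")

```text
time_s: 24.7
tcp_pos: [0.5329, -0.0197, 0.0166]
ee_rot: [[0.001, -1.0, -0.01], [-1.0, -0.001, -0.001], [0.001, 0.01, -1.0]]
wrist_force: [-9.7, -0.1, 2.4]
gripper_width: 0.003
gripper_force: 4.5
```

Call:
play_rows(commands="0.03 0 0 0 0 0;0 0 0 0 0 0")

```text
time_s: 24.9
tcp_pos: [0.5332, -0.0198, 0.0165]
ee_rot: [[0.001, -1.0, -0.011], [-1.0, -0.001, -0.002], [0.002, 0.011, -1.0]]
wrist_force: [-10.7, 0.6, 3.3]
gripper_width: 0.003
gripper_force: 5.1
```

Call:
play_rows(commands="0.02 0 0 0 0 0;0 0 0 0 0 0")

```text
time_s: 25.1
tcp_pos: [0.5332, -0.0198, 0.0165]
ee_rot: [[0.001, -1.0, -0.012], [-1.0, -0.001, -0.002], [0.002, 0.012, -1.0]]
wrist_force: [-11.1, 1.3, 4.4]
gripper_width: 0.003
gripper_force: 5.7
```

Call:
play_rows(commands="0.03 0 0.02 0 0 0;0 0 0 0 0 0")

```text
time_s: 25.3
tcp_pos: [0.5332, -0.0199, 0.0166]
ee_rot: [[0.001, -1.0, -0.014], [-1.0, -0.001, -0.002], [0.002, 0.014, -1.0]]
wrist_force: [-11.3, 2.5, 1.9]
gripper_width: 0.006
gripper_force: 5.9
```

Call:
play_rows(commands="0.02 0 0.01 0 0 0;0 0 0 0 0 0")

```text
time_s: 25.5
tcp_pos: [0.5332, -0.0199, 0.0166]
ee_rot: [[0.0, -1.0, -0.016], [-1.0, -0.0, -0.002], [0.002, 0.016, -1.0]]
wrist_force: [-12.6, 2.5, 2.0]
gripper_width: 0.011
gripper_force: 6.2
```

Call:
play_rows(commands="0.02 0.01 0.01 0 0 0;0 0 0 0 0 0")

```text
time_s: 25.7
tcp_pos: [0.5332, -0.0199, 0.0166]
ee_rot: [[0.0, -1.0, -0.017], [-1.0, -0.0, -0.002], [0.002, 0.017, -1.0]]
wrist_force: [-12.6, 0.7, 1.8]
gripper_width: 0.004
gripper_force: 6.3
```

Call:
play_rows(commands="0.01 0.005 0.01 0 0 0;0 0 0 0 0 0;0 0 0 0 0 0")

```text
time_s: 26.0
tcp_pos: [0.5332, -0.0198, 0.0167]
ee_rot: [[0.0, -1.0, -0.018], [-1.0, -0.0, -0.002], [0.002, 0.018, -1.0]]
wrist_force: [-11.9, 0.8, 0.0]
gripper_width: -0.002
gripper_force: 6.3
```

Call:
play_rows(commands="0.03 0 0 0 0 0;0 0 0 0 0 0")

```text
time_s: 26.2
tcp_pos: [0.5333, -0.0199, 0.0166]
ee_rot: [[-0.0, -1.0, -0.019], [-1.0, 0.0, -0.002], [0.002, 0.019, -1.0]]
wrist_force: [-14.0, 1.2, 2.3]
gripper_width: 0.008
gripper_force: 7.2
```

Call:
play_rows(commands="0.015 0 0 0 0 0;0 0 0 0 0 0;0 0 0 0 0 0")

```text
time_s: 26.5
tcp_pos: [0.5333, -0.0199, 0.0166]
ee_rot: [[-0.0, -1.0, -0.02], [-1.0, 0.0, -0.003], [0.003, 0.02, -1.0]]
wrist_force: [-15.3, 2.0, 3.6]
gripper_width: -0.001
gripper_force: 7.6
```

That's home at about 15 N. Backing off gradually to see where the strip stops following.

Call:
play_rows(commands="-0.08 0 0 0 0 0;-0.05 0 0 0 0 0;0 0 0 0 0 0")

```text
time_s: 26.8
tcp_pos: [0.5329, -0.0197, 0.0171]
ee_rot: [[0.001, -1.0, -0.013], [-1.0, -0.001, -0.002], [0.002, 0.013, -1.0]]
wrist_force: [-7.8, -0.2, -1.7]
gripper_width: 0.004
gripper_force: 4.2
```

Call:
play_rows(commands="-0.06 0 0 0 0 0;0 0 0 0 0 0;-0.06 0 0 0 0 0;0 0 0 0 0 0")

```text
time_s: 27.2
tcp_pos: [0.5311, -0.0194, 0.0177]
ee_rot: [[0.001, -1.0, -0.009], [-1.0, -0.001, -0.001], [0.001, 0.009, -1.0]]
wrist_force: [-6.0, -0.7, -1.7]
gripper_width: 0.002
gripper_force: 3.2
```

Call:
play_rows(commands="-0.2 0 0 0 0 0;-0.3 0 0 0 0 0;-0.3 0 0 0 0 0;0 0 0 0 0 0;0 0 0 0 0 0")

```text
time_s: 27.7
tcp_pos: [0.512, -0.0182, 0.02]
ee_rot: [[0.004, -1.0, 0.002], [-1.0, -0.004, 0.0], [-0.0, -0.002, -1.0]]
wrist_force: [0.3, -0.4, 0.1]
gripper_width: 0.007
gripper_force: 0.0
```

```bash
python3 - <<'E'
from look import *
s=r.sense();print(s["tcp_pos"],s["wrist_force"])
X,c=cloud("wrist")
m=(X[:,2]>24.5)&(X[:,2]<31.5)&(c.min(1)>110)&(X[:,0]>170)&(X[:,0]<212)&(abs(X[:,1])<60)
for x in range(172,212,8):
    k=m&(abs(X[:,0]-x)<4)
    if k.sum()>5:print(x,k.sum(),np.percentile(X[k,1],[2,50,95]).round(1))
E
```

```text
[ 0.5119987  -0.01816828  0.02001592] [ 0.27258722 -0.35093803  0.12913134]
180 863 [-25.4 -11.3   2.9]
188 1127 [-25.6 -11.2   2.6]
196 1282 [-26.1 -10.1  33. ]
204 1242 [-26.5 -11.6   2.3]
```

Call:
play_rows(commands="-0.3 0 0 0 0 0;0 0 0.5 0 0 0;0 0 0.8 0 0 0;0 0 0.8 0 0 0;0 0 0.8 0 0 0;0 0 0.3 0 0 0;0 0 0 0 0 0;0 0 0 0 0 0;0 0 0 0 0 0")

```text
time_s: 28.65
tcp_pos: [0.5013, -0.0186, 0.114]
ee_rot: [[0.003, -1.0, -0.003], [-1.0, -0.003, -0.0], [0.0, 0.003, -1.0]]
wrist_force: [-0.3, 0.6, -0.9]
gripper_width: 0.003
gripper_force: 0.0
```

```bash
python3 - <<'E'
from look import *
s=r.sense();print(s["tcp_pos"],s["wrist_force"],s["time_s"])
X,c=cloud("wrist")
m=(X[:,2]>24.5)&(X[:,2]<31.5)&(c.min(1)>110)&(X[:,0]>150)&(X[:,0]<212)&(abs(X[:,1])<60)
for x in range(156,212,8):
    k=m&(abs(X[:,0]-x)<4)
    if k.sum()>5:print(x,k.sum(),np.percentile(X[k,1],[2,50,90]).round(1))
# plunger brass / stop region: gap between strip edge and stop block
b=(c[:,2]>c[:,0]+50)&(X[:,0]>180)&(X[:,0]<235)&(abs(X[:,1])<60)&(X[:,2]>15)
for x0,x1,n in((185,210,"plunger"),(208,235,"bolt")):
    k=b&(X[:,0]>x0)&(X[:,0]<x1)
    if k.sum():print(n,k.sum(),np.percentile(X[k],[2,50,98],axis=0).round(1).tolist())
E
```

```text
[ 0.50134166 -0.01858618  0.11401905] [-0.34610991  0.59322439 -0.90584352] 28.65
156 428 [-23.4  -8.7   3.2]
164 438 [-24.   -9.4   2.5]
172 449 [-24.6 -10.    2.1]
180 465 [-25.1 -10.7   1.5]
188 464 [-25.2 -10.7   1.2]
196 547 [-25.8  -9.4  30.4]
204 508 [-26.5 -11.4   0.9]
plunger 3371 [[186.2, -59.8, 30.5], [187.6, -38.5, 210.6], [198.9, -14.8, 213.4]]
bolt 605 [[208.8, -55.1, 18.4], [217.5, -37.1, 31.1], [222.1, -27.4, 32.5]]
```

The bolt is fully out (to x≈209) right behind the strip's -y edge, and the strip has stayed put with the plunger pressed in about 3 mm. It is caught, so I'm handing in.

```bash
python3 -c "
from station import r
print(r.finish_job())"
```

```text
the job is handed in; nothing more can be done
None
```

I handed the job in with the strip on the pin, pushed home at about 15 N and held by the latch, and the arm clear; the hand-in returned no verdict, and I took no final check picture of the bystanders.

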